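# Lever open the blue ferris wheel base

## Task

Take the yellow-handled prying blade from the cork mat, slip the blade under the overhanging front edge of the cover on the blue tin ferris wheel base and lever the cover up until it stands at least 60 degrees open. Only the tool may touch the cover, not the gripper or arm, and the red base's cover must stay shut. Then lay the prying blade back down on the cork mat and let go.

Things in the scene. Friction and masses are not known exactly. Their poses are not given: they have to be found in the camera images.
- pry_grip (a point): Centre of the yellow handle of the prying blade (100 g), half-way up. The handle is 100 mm long (x), 24 mm wide (y), 30 mm tall (z) and lies on the mat along x; grasp it across y. A rigid flat steel blade 20 mm wide and 3 mm thick sticks out of the handle's +x end at mid height, level with this point; its tip lies 140 mm from this point along +x.
- cork_mat: Brown cork mat fixed on the table, 260 mm (x) by 120 mm (y), 6 mm thick, the prying blade's place; origin at the centre of its underside.
- blue_base_gap (a point): Mid-slot point right under the cover's front edge, fixed to the blue base, a tin box 90 (x) x 100 x 70 mm tall, fixed on the table, with brass A-frames 130 mm tall at the rear of both sides. x points level into the base, z up. The slot between cover and the 50 mm high front wall (17 mm behind this point) is 20 mm high, 10 above and below this point, and 80 mm wide; a blade can go in 80 mm.
- blue_base_cover (a joint): Opening angle of the blue base's cover (3 mm tin, 107 x 100 mm) in rad: 0 shut, grows as its front edge swings up and back, stop at 1.6. Its hinge runs along y at the rear top edge, 107 mm along x from the slot point and 10 mm above it. The hinge is stiff: the cover stays where it is left; 1 to 2 N at its front edge lifts it.
- red_base_cover (a joint): Opening angle in rad of the cover of the red base, a bystander of the same size with a winding key at its side and no A-frames: 0 shut; leave it shut.
There are look-alikes about, which are no part of the job. Of the things shaped like the part that bears pry_grip, the yellow one is meant. Of the things that look like the part that bears red_base_cover, the larger one is meant.

How it is judged:
By the outcome, as a careful person would: the job done as asked, in the order asked, and still so for the second after the job is handed in, with the robot touching nothing.
It also fails if it takes over 54 s, if anything falls off the work surface, if the arm or the gripper's body presses on something with over 40 N, if the wrist force passes 120 N, or if a joint passes its speed limit or range.

## Robot

A 7-joint arm with a two-finger parallel gripper is mounted at the origin on the work surface. World frame = base frame: x ahead of the robot, y to its left, z up, the work surface at z = 0. Lengths are in m, angles in rad, forces in N, time in s.
With the tool pointing down it reaches from about 0.35 to 0.9 m from the base axis. Payload 8.1 kg.
Tool frame: the origin (TCP) lies midway between the tips of the shut fingers; the grasp point (between the pads) lies 19 mm behind it; z points along the fingers, y is the line along which they close (so a half turn about z gives the same grasp; the last joint's range is limited). The gripper opens to 92 mm and grips with 3 to 60 N. Pads are 19 mm wide; open, the fingers measure 130 mm over their backs; the gripper's body (75 mm by 190 mm) begins 47 mm behind the grasp point.
Start: joints at [1.047, 0.434, 0.025, 1.573, -0.012, 1.134, -0.075], TCP at [0.255, -0.571, 0.227] pointing down, gripper open.
Joint ranges: [-2.62, 2.62], [-0.44, 2.09], [-1.27, 1.32], [0.08, 2.57], [-1.32, 4.46], [0.12, 2], [-2.74, 2.74]. Speed limits (rad/s): [2.22, 2.22, 3.01, 3.01, 3.14, 3.14, 3.14].

## Interface

Orientations are given as a rotation vector (axis times angle).
In Python, from cell import arm gives the robot as it stands.
- The arm moves only by the tool arm_command, never from a script. Its arguments are lists of equal length, an entry for each row: "dp": the shift along the tool's x, y, z in units of 25 mm (1.0 is 25 mm), a list of three; "angular": the turn, a rotation vector about the tool's x, y, z in units of 0.15 rad (1.0 is 0.15 rad), a list of three; "claw": the opening, from 0 (shut) to 1 (fully open). In form: {"dp": [[x, y, z], ...], "angular": [[rx, ry, rz], ...], "claw": [claw, ...]}. A call has 1 to 10 rows; each row shifts and turns the commanded pose from where the row before left it, along the tool's axes as they then stand; what a row does not reach is not made up. A row lasts 1/10 s, in which the tool goes at most 50 mm and 8.59 degrees, less where a joint would pass 70% of its speed; a pose out of reach is approached as far as the arm can. A call with a number of a shift or a turn outside -1 to 1 is refused whole. A call with a gripper value outside its range is refused whole. The fingers move at their own pace and stop on an object; "force" is the grip in N (left out, the last holds). Time passes only in rows, so rows that do not move let the fingers close. It gives the time, the measured TCP pose, the force, the opening and the grip force at its end, in the units of the state.
- arm.observe(): the state, without advancing time (a new reading comes with each control period).
- arm.get_image(name): name is "scene" or "side" or "wrist"; returns a dict with "frame" (420x560x3 uint8, red, green, blue), "z_map" (420x560 float32, m along the optical axis (not along the pixel's ray), 0 where there is no reading), "K" (3x3 intrinsics, pixels), "k1" (the pictures are not rectified: a ray, as slopes to the right and down, at radius r is drawn at 1 + k1 r^2 times it, then the intrinsics apply), "R" (3x3) and "t" (3): a world point X has camera coordinates R X + t. Camera axes: x right, y down, z forward; pixel columns grow to the right and rows downward; lengths in m; the calibration is good to about 2 mm. A picture is of the moment at which its call begins.
- arm.sign_off(): hands the job in; it is judged then, once.
The state is a dict: "clock": time; "joints": joint angles; "dq": joint speeds; "joint_efforts": joint torques, N m; "position": TCP position; "ee_rot": TCP orientation; "force": force on the tool from outside, world axes, zero at the start; "ft_torque": the same for the moment, N m; "width": opening from 0.0 (shut) to 1.0 (fully open); "gripper_force": force on a finger pad.
Only numpy, scipy, OpenCV 4.12 (cv2) and the standard library are available. Lean on these libraries where they do the work, as an engineer would, in place of code of your own. Each camera call takes 0.05 s, during which the arm holds its last target. There are 200 camera calls.

## Working session

There is one attempt and no reset: what is moved stays moved. The work goes in short steps, Python scripts to look and compute and a tool call to move; the robot and the scene stay as the last step left them, time stands still between calls to the robot, and variables do not carry over. Pictures are saved under pics/ and viewed, at most 10 in all, crops included, and the job is handed in when it is done.

Besides the shell and the picture viewer there is one more tool, called as name(argument=value, ...) on one line, values as JSON. arm_command: Moves the arm, as the interface text tells. Its arguments: {"type":"object","properties":{"dp":{"type":"array","items":{"type":"array","items":{"type":"number"}}},"angular":{"type":"array","items":{"type":"array","items":{"type":"number"}}},"claw":{"type":"array","items":{"type":"number"}},"force":{"type":"number"}},"required":["dp","angular","claw"]}

```bash
mkdir -p pics; cat > h.py <<'E'
import numpy as np, cv2
from cell import arm
def grab(n):
    im=arm.get_image(n); im={k:(np.array(v) if k in('frame','z_map','K','R','t') else v) for k,v in im.items()}; return im
def save(im,f): cv2.imwrite('pics/'+f,im['frame'][:,:,::-1])
def world(im):
    h,w=im['z_map'].shape; K=im['K']
    u,v=np.meshgrid(np.arange(w),np.arange(h))
    xd=(u-K[0,2])/K[0,0]; yd=(v-K[1,2])/K[1,1]
    x,y=xd.copy(),yd.copy()
    for _ in range(8):
        s=1+im['k1']*(x*x+y*y); x=xd/s;y=yd/s
    z=im['z_map']; P=np.stack([x*z,y*z,z],-1)
    W=(P-im['t'])@im['R']; W[z==0]=np.nan; return W
E
python3 - <<'E'
from h import *
import pickle
for n in('scene','side'):
    im=grab(n); save(im,n+'0.png'); pickle.dump(im,open(n+'.pkl','wb'))
    print(n,im['k1'],(im['z_map']>0).mean(),-im['R'].T@im['t'])
print(arm.observe())
E
```

```text
scene -0.10780915483945434 0.9959651360544217 [1.29279939 0.15648502 0.95370047]
side -0.09360345844318926 0.9959438775510204 [0.01036516 0.50399086 0.84657732]
{'clock': 0.1, 'joints': array([ 1.04739354,  0.43514505,  0.02499426,  1.57398632, -0.01163109,
        1.13398271, -0.0750863 ]), 'dq': array([ 0.00036033, -0.00106413,  0.00113424,  0.00021642, -0.00122047,
       -0.00107612,  0.00046501]), 'joint_efforts': array([ 3.78047014e-03, -6.69120526e+01,  9.88382176e-01, -3.15140820e+01,
       -6.04379503e-02,  3.75243556e-02, -1.01578905e-06]), 'position': array([ 0.25507874, -0.57009348,  0.22603645]), 'ee_rot': array([-3.07104984e+00, -6.55719521e-01,  6.13003544e-04]), 'force': array([-0.60442862, -0.11014775,  0.18925591]), 'ft_torque': array([ 0.06022043,  0.02294225, -0.01475037]), 'gripper_force': 0.0, 'width': 0.9987606343788291}
```

View pics/scene0.png

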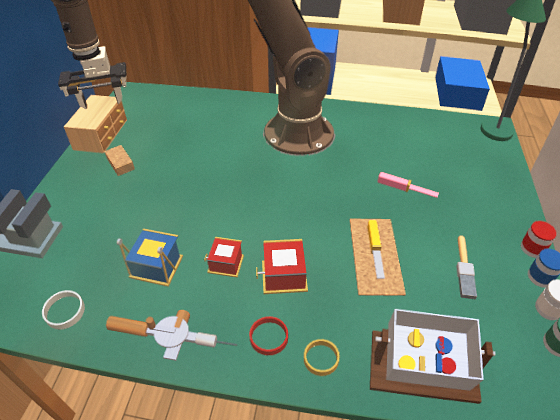

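View pics/side0.png

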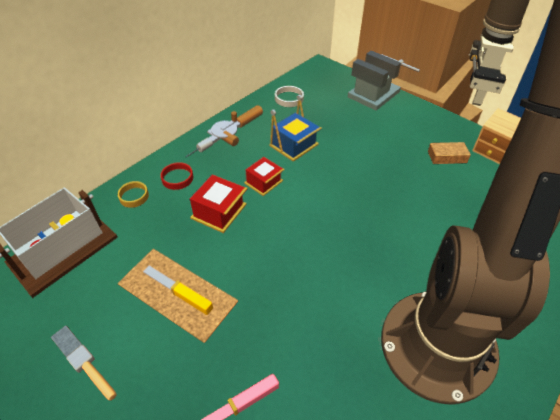

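The scene view shows the mat with the blade at (377,250). The blue base is at (152,255), with its A-frames near (122,245) and (172,265). The big red base is at (285,265).

```bash
python3 - <<'E'
from h import *
import pickle
for n in('scene','side'):
    im=pickle.load(open(n+'.pkl','rb')); W=world(im); hsv=cv2.cvtColor(im['frame'],cv2.COLOR_RGB2HSV)
    H,S,V=[hsv[...,i].astype(int) for i in range(3)]; x,y,z=W[...,0],W[...,1],W[...,2]
    def rep(name,m):
        p=W[m]
        if len(p)<5: print(name,len(p));return
        r=cv2.minAreaRect((p[:,:2]*1000).astype(np.float32)); print(n,name,len(p),'rect',np.round(r[0],1),np.round(r[1],1),round(r[2],1),'z med',np.round(np.percentile(p[:,2],[5,50,95])*1000,1), 'mean',np.round(p.mean(0)*1000,1))
        print(np.round(cv2.boxPoints(r)).tolist())
    near=(x>.3)&(x<.85)&(y>.05)&(y<.35)
    Y=(H>20)&(H<32)&(S>200)&(V>120)
    rep('handle',near&Y&(z>.022)&(z<.06))
    rep('blade',near&(S<70)&(z>.012)&(z<.04)&(x<.72)&(y<.28))
    rep('mat',near&(H>8)&(H<22)&(S>60)&(z>.002)&(z<.012)&(y<.3))
    b=(x>.3)&(x<.8)&(y>-.45)&(y<-.15)
    rep('bluetop',b&(H>100)&(H<125)&(S>100)&(z>.062)&(z<.085))
    rep('yel',b&Y&(z>.062)&(z<.085))
    rep('blueall',b&(H>100)&(H<125)&(S>100)&(z>.01)&(z<.1))
    rep('Aframe',b&(z>.09)&(z<.16))
    rep('Atop',b&(z>.12)&(z<.16))
    rep('redall',(x>.3)&(x<.8)&(y>-.2)&(y<.12)&(z>.055)&(z<.09)&((H<8)|(H>172)|(S<40)))
im=pickle.load(open('scene.pkl','rb')); a=cv2.resize(im['frame'][215:300,80:220],(800,486),interpolation=cv2.INTER_CUBIC)
im=pickle.load(open('side.pkl','rb')); c=cv2.resize(im['frame'][85:165,250:340],(540,480),interpolation=cv2.INTER_CUBIC)
cv2.imwrite('pics/crop.png',cv2.resize(np.hstack([a[:480],c]),(800,286))[:,:,::-1])
E
```

```text
scene handle 24 rect [636.5 299.5] [429.9  19.4] 8.7 z med [32.  34.7 57.9] mean [559.9 284.4  39.9]
[[423.0, 277.0], [426.0, 257.0], [850.0, 322.0], [848.0, 342.0]]
scene blade 23 rect [535.9 275.8] [ 7.6 43.9] 89.0 z med [16.3 20.7 24.2] mean [529.5 276.9  21. ]
[[514.0, 272.0], [558.0, 272.0], [558.0, 279.0], [514.0, 280.0]]
scene mat 1745 rect [615.3 175.5] [469.2 248.8] 0.0 z med [ 2.7  5.6 10.4] mean [556.7 250.3   5.9]
[[381.0, 300.0], [381.0, 51.0], [850.0, 51.0], [850.0, 300.0]]
scene bluetop 766 rect [ 644.9 -289.8] [102.4 103.6] 86.4 z med [68.5 71.9 75. ] mean [ 644.6 -289.1   71.8]
[[590.0, -338.0], [693.0, -344.0], [700.0, -242.0], [596.0, -235.0]]
yel 0
scene blueall 1062 rect [ 645.4 -289.5] [102.5 104.9] 85.4 z med [16.7 70.9 74.6] mean [ 650.9 -278.7   61.2]
[[589.0, -336.0], [693.0, -345.0], [702.0, -243.0], [597.0, -234.0]]
scene Aframe 140 rect [ 684.4 -292. ] [115.9  21.6] 85.6 z med [ 93.  119.7 136.7] mean [ 686.2 -289.7  117.1]
[[669.0, -349.0], [691.0, -351.0], [700.0, -235.0], [678.0, -233.0]]
scene Atop 68 rect [ 686.1 -292.5] [115.2  17.8] 85.8 z med [122
[... 1118 characters left out ...]
side blueall 840 rect [ 644.9 -290.3] [103.  103.3] 86.6 z med [16.  64.2 75.5] mean [ 634.3 -271.9   53.7]
[[590.0, -339.0], [693.0, -345.0], [700.0, -242.0], [596.0, -236.0]]
side Aframe 105 rect [ 679.1 -291. ] [117.8  29.1] 88.3 z med [ 93.1 115.7 137.1] mean [ 681.4 -284.4  116.3]
[[663.0, -350.0], [692.0, -350.0], [695.0, -233.0], [666.0, -232.0]]
side Atop 45 rect [ 683.8 -291.2] [117.8  19.5] 88.3 z med [123.2 132.  137.5] mean [ 683.  -285.1  131.2]
[[672.0, -350.0], [692.0, -350.0], [695.0, -233.0], [676.0, -232.0]]
side redall 1331 rect [622.4 -15.1] [113.8 245.3] 3.7 z med [56.3 73.5 76.4] mean [615.1  48.6  72. ]
[[558.0, 104.0], [574.0, -141.0], [687.0, -134.0], [671.0, 111.0]]
```

View pics/crop.png

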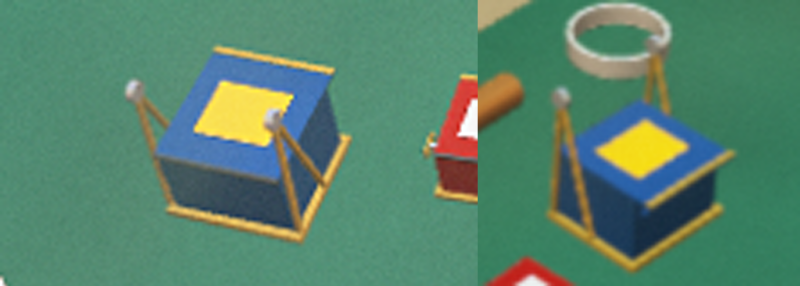

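The gold lip faces the robot at x≈590 and the A-frames are at x≈685, so the front of the blue base faces −x with about −3.6° yaw. Next I'll refine the blade pose, with the outlying hits left out.

```bash
python3 - <<'E'
from h import *
import pickle
for n in('scene','side'):
    im=pickle.load(open(n+'.pkl','rb')); W=world(im); hsv=cv2.cvtColor(im['frame'],cv2.COLOR_RGB2HSV)
    H,S,V=[hsv[...,i].astype(int) for i in range(3)]; x,y,z=W[...,0],W[...,1],W[...,2]
    def rep(name,m,big=True):
        l,lab,st,_=cv2.connectedComponentsWithStats(m.astype(np.uint8)); m=lab==1+np.argmax(st[1:,4])
        p=W[m]; r=cv2.minAreaRect((p[:,:2]*1000).astype(np.float32))
        d=np.linalg.svd(p[:,:2]-p[:,:2].mean(0),full_matrices=False)[2][0]
        print(n,name,len(p),np.round(r[0],1),np.round(r[1],1),round(r[2],1),'pca',round(np.degrees(np.arctan(d[1]/d[0])),1),'z',np.round(np.percentile(p[:,2],[5,50,95])*1000,1),np.round(cv2.boxPoints(r)).tolist())
    near=(x>.3)&(x<.75)&(y>.1)&(y<.42)
    rep('handle',near&(H>20)&(H<34)&(S>150)&(z>.012)&(z<.06))
    rep('handletop',near&(H>20)&(H<34)&(S>150)&(z>.032)&(z<.06))
    rep('blade',near&(S<110)&(z>.012)&(z<.04)&(x>.5)&(y<.35))
    rep('mat',near&(H>5)&(H<22)&(S>60)&(z>.001)&(z<.014))
    l=(x>.56)&(x<.72)&(y>-.4)&(y<-.2)&(z>.064)&(z<.084)
    rep('lid+trim',l)
    v=arm
E
```

```text
scene handle 201 [465.7 274.8] [99.1 22.1] 8.6 pca 7.3 z [32.3 35.2 38.1] [[415.0, 278.0], [418.0, 257.0], [516.0, 271.0], [513.0, 293.0]]
scene handletop 191 [462.2 274.3] [92.2 22.1] 8.6 pca 7.8 z [32.8 35.3 38. ] [[415.0, 278.0], [418.0, 257.0], [509.0, 270.0], [506.0, 292.0]]
scene blade 227 [559.4 288. ] [92.9 21.1] 8.7 pca 8.9 z [18.6 21.7 24.6] [[512.0, 291.0], [515.0, 271.0], [607.0, 285.0], [604.0, 305.0]]
scene mat 2743 [514.4 283.7] [263.  120.7] 8.4 pca 9.1 z [2.4 5.4 8.6] [[376.0, 324.0], [393.0, 205.0], [653.0, 243.0], [636.0, 363.0]]
scene lid+trim 1316 [ 642.9 -288.7] [113.7 113.2] 85.3 pca -12.7 z [68.8 72.2 75.5] [[582.0, -341.0], [695.0, -350.0], [704.0, -237.0], [591.0, -227.0]]
side handle 508 [464.6 275.4] [98.8 23.4] 8.7 pca 9.1 z [21.9 35.9 38.9] [[414.0, 280.0], [418.0, 256.0], [515.0, 271.0], [512.0, 294.0]]
side handletop 413 [464.6 275.6] [98.7 23.2] 9.3 pca 8.9 z [33.5 36.5 39.1] [[414.0, 279.0], [418.0, 256.0], [515.0, 272.0], [511.0, 295.0]]
side blade 282 [559.2 289. ] [94.6 20.4] 9.7 pca 9.2 z [21.3 23.7 26.1] [[511.0, 291.0], [514.0, 271.0], [607.0, 287.0], [604.0, 307.0]]
side mat 4317 [511.8 283.8] [260.3 120.1] 8.7 pca 8.4 z [3.7 6.3 9. ] [[374.0, 324.0], [392.0, 205.0], [650.0, 244.0], [631.0, 363.0]]
side lid+trim 813 [ 641.4 -290.8] [114.  108.6] 87.9 pca -45.2 z [69.4 73.7 77. ] [[585.0, -346.0], [694.0, -350.0], [698.0, -236.0], [589.0, -232.0]]
```

arm_command(dp=[[0,0,0],[0,0,0],[0,0,0]], angular=[[0,0,1],[0,0,1],[0,0,0.8]], claw=[1,1,1], force=60)

```text
clock: 0.4
position: [0.2551, -0.5702, 0.2263]
ee_rot: [-3.141, 0.008, 0.001]
force: [-0.4, -0.6, -0.5]
width: 1.002
gripper_force: 0.0
```

arm_command(dp=[[0.6,-1,0],[0.6,-1,0],[0.6,-1,0],[0.6,-1,0],[0.6,-1,0],[0.6,-1,0],[0.6,-1,0],[0.6,-1,0],[0.6,-1,0],[0.6,-1,0]], angular=[[0,0,0],[0,0,0],[0,0,0],[0,0,0],[0,0,0],[0,0,0],[0,0,0],[0,0,0],[0,0,0],[0,0,0]], claw=[1,1,1,1,1,1,1,1,1,1])

```text
clock: 1.4
position: [0.4054, -0.3192, 0.2265]
ee_rot: [-3.141, -0.001, 0.001]
force: [0.7, -0.5, 0.2]
width: 1.002
gripper_force: 0.0
```

arm_command(dp=[[0.4,-1,0],[0.4,-1,0],[0.4,-1,0],[0.4,-1,0],[0.4,-1,0],[0.4,-1,0],[0.4,-1,0],[0.4,-1,0],[0.4,-1,0],[0,-1,0]], angular=[[0,0,0],[0,0,0],[0,0,0],[0,0,0],[0,0,0],[0,0,0],[0,0,0],[0,0,0],[0,0,0],[0,0,0]], claw=[1,1,1,1,1,1,1,1,1,1])

```text
clock: 2.4
position: [0.4957, -0.0691, 0.2264]
ee_rot: [-3.141, -0.002, -0.0]
force: [0.4, 1.0, -0.2]
width: 1.0
gripper_force: 0.0
```

arm_command(dp=[[0,-1,0],[0,-1,0],[0,-1,0],[0,-1,0],[0,-1,0],[0,-1,0],[0,-1,0],[0,-1,0],[0,-1,0],[0,-1,0]], angular=[[0,0,0],[0,0,0],[0,0,0],[0,0,0],[0,0,0],[0,0,0],[0,0,0],[0,0,0],[0,0,0],[0,0,0]], claw=[1,1,1,1,1,1,1,1,1,1])

```text
clock: 3.4
position: [0.4944, 0.1805, 0.2264]
ee_rot: [3.141, 0.001, -0.001]
force: [0.6, -0.6, 1.0]
width: 1.002
gripper_force: 0.0
```

arm_command(dp=[[0,-1,0],[0,-1,0],[0,-1,0],[0,-1,0],[0,0,0],[0,0,0]], angular=[[0,0,0],[0,0,0],[0,0,0],[0,0,0],[0,0,-1],[0,0,0]], claw=[1,1,1,1,1,1])

```text
clock: 4.0
position: [0.4942, 0.2803, 0.2262]
ee_rot: [3.132, 0.243, -0.002]
force: [-0.4, -1.2, -0.0]
width: 1.004
gripper_force: 0.0
```

arm_command(dp=[[0,0,1],[0,0,1],[0,0,1],[0,0,1],[0,0,1],[0,0,1],[0,0,0.8],[0,0,0.8],[0,0,0.6],[0,0,0.4]], angular=[[0,0,0],[0,0,0],[0,0,0],[0,0,0],[0,0,0],[0,0,0],[0,0,0],[0,0,0],[0,0,0],[0,0,0]], claw=[1,1,1,1,1,1,1,1,1,1])

```text
clock: 5.0
position: [0.4945, 0.2782, 0.0104]
ee_rot: [3.132, 0.229, -0.002]
force: [0.1, -0.7, 1.1]
width: 0.999
gripper_force: 0.0
```

arm_command(dp=[[0,0,0],[0,0,0],[0,0,0],[0,0,0],[0,0,0],[0,0,0],[0,0,0],[0,0,0],[0,0,0]], angular=[[0,0,0],[0,0,0],[0,0,0],[0,0,0],[0,0,0],[0,0,0],[0,0,0],[0,0,0],[0,0,0]], claw=[0.5,0.3,0,0,0,0,0,0,0], force=60)

```text
clock: 5.9
position: [0.4947, 0.2796, 0.0117]
ee_rot: [3.132, 0.236, -0.0]
force: [-0.1, -0.3, 1.7]
width: 0.265
gripper_force: 0.4
```

arm_command(dp=[[0,0,0],[0,0,0],[0,0,0],[0,0,-0.4],[0,0,-0.8],[0,0,-1],[0,0,-1],[0,0,-1],[0,0,-1],[0,0,-1]], angular=[[0,0,0],[0,0,0],[0,0,0],[0,0,0],[0,0,0],[0,0,0],[0,0,0],[0,0,0],[0,0,0],[0,0,0]], claw=[0,0,0,0,0,0,0,0,0,0])

```text
clock: 6.9
position: [0.4944, 0.2797, 0.1684]
ee_rot: [-3.132, -0.237, -0.0]
force: [0.7, 0.7, -0.9]
width: 0.262
gripper_force: 60.0
```

arm_command(dp=[[0,0,-0.8],[0,0,-0.4],[0,0,0],[0,0,0],[0,0,0]], angular=[[0,0,0],[0,0,0.4],[0,0,0.6],[0,0,0.45],[0,0,0]], claw=[0,0,0,0,0])

```text
clock: 7.4
position: [0.4945, 0.2798, 0.1974]
ee_rot: [-3.14, 0.106, -0.001]
force: [-0.0, 0.5, -1.0]
width: 0.254
gripper_force: 60.0
```

arm_command(dp=[[0,0.5,0],[0,1,0],[0,1,0],[0,1,0],[0,1,0],[0,1,0],[0,1,0],[0,1,0],[0,1,0],[0,1,0]], angular=[[0,0,0],[0,0,0],[0,0,0],[0,0,0],[0,0,0],[0,0,0],[0,0,0],[0,0,0],[0,0,0],[0,0,0]], claw=[0,0,0,0,0,0,0,0,0,0])

```text
clock: 8.4
position: [0.4781, 0.0408, 0.1968]
ee_rot: [3.14, -0.103, -0.0]
force: [0.3, 0.1, -1.5]
width: 0.256
gripper_force: 60.0
```

arm_command(dp=[[0,1,0],[0,1,0],[0,1,0],[0,1,0],[0,1,0],[0,1,0],[0,1,0],[0,1,0],[0,1,0],[-0.3,1,0]], angular=[[0,0,0],[0,0,0],[0,0,0],[0,0,0],[0,0,0],[0,0,0],[0,0,0],[0,0,0],[0,0,0],[0,0,0]], claw=[0,0,0,0,0,0,0,0,0,0])

```text
clock: 9.4
position: [0.4542, -0.2078, 0.1968]
ee_rot: [3.14, -0.102, 0.001]
force: [-0.2, -0.3, -1.0]
width: 0.252
gripper_force: 60.0
```

arm_command(dp=[[0,1,0],[0,1,0],[0,0.8,0],[0,0,0.7],[0,0,0.7],[0,0,0.7],[0,0,0.7],[0,0,0],[0,0,0]], angular=[[0,0,0],[0,0,0],[0,0,0],[0,0,0],[0,0,0],[0,0,0],[0,0,0],[0,0,0],[0,0,0]], claw=[0,0,0,0,0,0,0,0,0])

```text
clock: 10.3
position: [0.4494, -0.2764, 0.127]
ee_rot: [-3.14, 0.104, 0.001]
force: [-0.0, -0.9, -0.8]
width: 0.256
gripper_force: 60.0
```

```bash
cat > look.py <<'E'
from h import *
import sys
o=[]
for n in('scene','side'):
    im=grab(n);W=world(im)
    x,y,z=W[...,0],W[...,1],W[...,2]
    box=(435,40,160,270) if n=='x' else None
    f=im['frame']
    m=(x>.38)&(x<.75)&(y>-.4)&(y<-.18)&(z>.03)&(z<.25)
    v,u=np.where(m); u0,v0=max(0,min(u)-10),max(0,min(v)-10); c=f[v0:max(v)+10,u0:max(u)+10]
    s=min(400/c.shape[1],400/c.shape[0]); c=cv2.resize(c,None,fx=s,fy=s,interpolation=cv2.INTER_CUBIC)
    o.append(cv2.copyMakeBorder(c,0,400-c.shape[0],0,400-c.shape[1],cv2.BORDER_CONSTANT)); print(n,u0,v0,s)
    hsv=cv2.cvtColor(f,cv2.COLOR_RGB2HSV); H,S,V=[hsv[...,i].astype(int) for i in range(3)]
    b=m&(S<70)&(abs(z-arm.observe()['position'][2]-.01)<.012)&(x>.48)
    h=m&(H>20)&(H<34)&(S>150)&(x<.54)
    for nm,k in(('blade',b),('handle',h)):
        if k.sum()>20:
            p=W[k]*1000; q=np.polyfit(p[:,0],p[:,1],1); r=np.polyfit(p[:,0],p[:,2],1)
            print(n,nm,k.sum(),np.round(p.mean(0),1),'x',np.round(np.percentile(p[:,0],[2,98]),1),'yslope',q[0].round(3),'zslope',r[0].round(3))
print(arm.observe()['position'])
cv2.imwrite('pics/'+sys.argv[1],np.hstack(o)[:,:,::-1])
E
python3 look.py l1.png
```

```text
scene 107 128 2.5157232704402515
scene blade 230 [ 555.7 -283.   136.5] x [481.8 693.1] yslope -0.118 zslope -0.024
scene handle 41 [ 453.8 -275.3  151.6] x [438.2 465.9] yslope 0.237 zslope 0.086
side 261 83 2.9411764705882355
side blade 42 [ 671.2 -281.5  133.3] x [557.2 693.2] yslope 0.037 zslope -0.036
side handle 301 [ 411.4 -265.4  145.6] x [380.9 444.1] yslope -0.097 zslope 0.077
[ 0.45027461 -0.27654527  0.12775067]
```

View pics/l1.png

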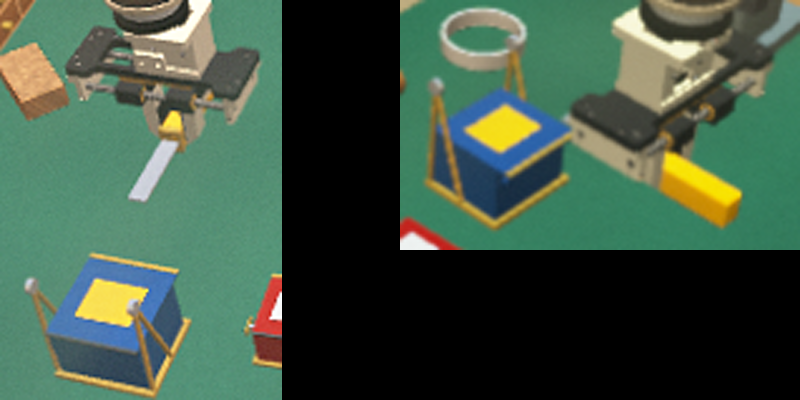

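The crop shows the blade held level in front of the blue lid, ahead of the gold lip. I'll exclude the knobs and check its direction and height precisely.

```bash
sed -i 's/(x>.48)$/(x>.47)\&(x<.62)/' look.py; cat >> look.py <<'E'
im=grab('scene');W=world(im);x,y,z=W[...,0],W[...,1],W[...,2]
hsv=cv2.cvtColor(im['frame'],cv2.COLOR_RGB2HSV);P=arm.observe()['position']
b=(hsv[...,1]<70)&(x>P[0]+.035)&(x<P[0]+.14)&(abs(y-P[1]+.005)<.03)&(abs(z-P[2]-.01)<.025)
p=W[b]*1000;r=cv2.minAreaRect(p[:,:2].astype(np.float32));print('BL',b.sum(),r,'zfit',np.polyfit(p[:,0]-1000*P[0]-60,p[:,2],1),P)
E
python3 look.py l2.png|grep -A3 BL
```

```text
BL 172 ((524.437744140625, -279.94305419921875), (23.60767936706543, 75.61844635009766), 86.01282501220703) zfit [-3.84902407e-03  1.38680327e+02] [ 0.45039122 -0.27637605  0.12760435]
```

arm_command(dp=[[0,0,0.6],[0,0,0.7],[0,0,0.7],[0,0,0.6],[0,0,0.5],[0,0,0],[0,0,0],[0,0,0]], angular=[[0,0,0],[0,0,0],[0,0,0],[0,0,0],[0,0,0],[0,0,0],[0,0,0],[0,0,0]], claw=[0,0,0,0,0,0,0,0])

```text
clock: 11.35
position: [0.4506, -0.2764, 0.05]
ee_rot: [3.139, -0.105, 0.002]
force: [-0.9, 0.4, -1.4]
width: 0.257
gripper_force: 60.0
```

```bash
python3 look.py l3.png|grep -A3 BL
```

```text
BL 164 ((524.2689819335938, -278.9604797363281), (21.435291290283203, 78.23831176757812), 87.06937408447266) zfit [-3.88846587e-03  6.01781824e+01] [ 0.45040579 -0.27631901  0.04988006]
```

View pics/l3.png

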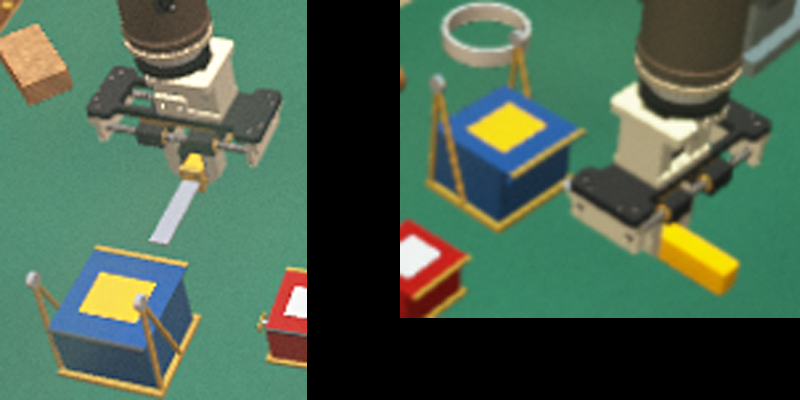

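The blade tip sits about 25 mm in front of the lip, at slot height (60 mm). I'll insert it now.

arm_command(dp=[[0.4,0,0],[0.4,0,0],[0.4,0,0],[0.4,0,0],[0.4,0,0],[0.3,0,0],[0,0,0],[0,0,0]], angular=[[0,0,0],[0,0,0],[0,0,0],[0,0,0],[0,0,0],[0,0,0],[0,0,0],[0,0,0]], claw=[0,0,0,0,0,0,0,0])

```text
clock: 12.3
position: [0.5072, -0.2799, 0.049]
ee_rot: [-3.14, 0.105, 0.001]
force: [-0.6, 0.1, -0.7]
width: 0.256
gripper_force: 60.0
```

```bash
python3 - <<'E'
import numpy as np
r=74.;H=np.array([695.3,70.]);tx0=450.5+57.5+111
prev=None
for d in range(0,85,6):
    t=np.radians(d); p=H+[-r*np.cos(t),r*np.sin(t)]+np.array([1.5*np.sin(t),-1.5*np.cos(t)])*0
    # tip top corner follows underside
    if d==0: q=p
    if prev is not None: print(d,np.round((p-prev)/25,2),np.round(p,0))
    prev=p
E
```

```text
6 [0.02 0.31] [622.  78.]
12 [0.05 0.31] [623.  85.]
18 [0.08 0.3 ] [625.  93.]
24 [0.11 0.29] [628. 100.]
30 [0.14 0.28] [631. 107.]
36 [0.17 0.26] [635. 113.]
42 [0.19 0.24] [640. 120.]
48 [0.22 0.22] [646. 125.]
54 [0.24 0.19] [652. 130.]
60 [0.26 0.17] [658. 134.]
66 [0.28 0.14] [665. 138.]
72 [0.29 0.11] [672. 140.]
78 [0.3  0.08] [680. 142.]
84 [0.31 0.05] [688. 144.]
```

arm_command(dp=[[0,0,-0.2],[0,0,-0.2],[0.02,0,-0.3],[0.05,0,-0.3],[0.08,0,-0.3],[0,0,0],[0,0,0]], angular=[[0,0,0],[0,0,0],[0,0,0],[0,0,0],[0,0,0],[0,0,0],[0,0,0]], claw=[0,0,0,0,0,0,0])

```text
clock: 13.0
position: [0.5118, -0.2803, 0.0822]
ee_rot: [3.139, -0.105, 0.002]
force: [0.6, 0.6, -1.6]
width: 0.254
gripper_force: 60.0
```

```bash
cat > lid.py <<'E'
from h import *
import sys
im=grab('side' if len(sys.argv)<2 else sys.argv[1]);W=world(im);x,y,z=W[...,0],W[...,1],W[...,2]
hsv=cv2.cvtColor(im['frame'],cv2.COLOR_RGB2HSV);H,S,V=[hsv[...,i].astype(int) for i in range(3)]
b=(((H>100)&(H<125)&(S>100))|((H>20)&(H<34)&(S>150)))&(x>.57)&(x<.74)&(y>-.325)&(y<-.25)&(z>.066)&(z<.2)
p=W[b]*1000; c=p-p.mean(0); n=np.linalg.svd(c,full_matrices=False)[2][2]
print(b.sum(),'mean',p.mean(0).round(1),'lid angle',np.degrees(np.arctan2(-n[0]*np.sign(n[2]),abs(n[2])))*-1, 'zmax',p[:,2].max(), arm.observe()['position'],arm.observe()['force'])
E
python3 lid.py; python3 lid.py scene; python3 look.py l4.png
```

```text
194 mean [ 655.6 -284.5   86.8] lid angle 18.96308534712985 zmax 102.57435914312802 [ 0.51151578 -0.28018644  0.0819171 ] [ 0.24868158 -0.3820224  -0.76711695]
931 mean [ 648.2 -288.1   88.2] lid angle 18.66865415307775 zmax 108.09813000237827 [ 0.5113371  -0.28012663  0.08169215] [-0.49863542 -0.03780199 -1.00567994]
scene 107 146 2.8368794326241136
scene blade 160 [ 549.  -277.    93.1] x [512.3 593.1] yslope -0.178 zslope -0.041
scene handle 31 [ 515.9 -278.7  105.9] x [505.5 525. ] yslope 0.396 zslope 0.143
side 261 82 3.508771929824561
side handle 320 [ 467.  -270.2   99.8] x [433.2 507.4] yslope -0.081 zslope 0.081
[ 0.51112349 -0.2800885   0.0815365 ]
BL 101 ((596.892333984375, -284.9603271484375), (59.28241729736328, 101.69692993164062), 88.88541412353516) zfit [4.59915673e-02 9.25956874e+01] [ 0.5110881  -0.280118    0.08152666]
```

View pics/l4.png

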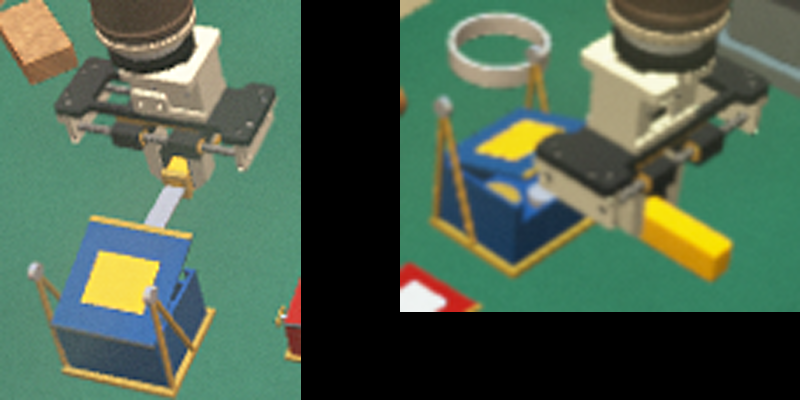

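The lid is at 19° on the blade, and the gripper is well clear of it. I'll continue the arc.

arm_command(dp=[[0.11,0,-0.29],[0.14,0,-0.28],[0.17,0,-0.26],[0.19,0,-0.24],[0.22,0,-0.22],[0.24,0,-0.19],[0.26,0,-0.17],[0,0,0],[0,0,0]], angular=[[0,0,0],[0,0,0],[0,0,0],[0,0,0],[0,0,0],[0,0,0],[0,0,0],[0,0,0],[0,0,0]], claw=[0,0,0,0,0,0,0,0,0])

```text
clock: 14.15
position: [0.5448, -0.2823, 0.123]
ee_rot: [3.14, -0.104, 0.001]
force: [0.1, -0.3, -2.2]
width: 0.257
gripper_force: 60.0
```

```bash
python3 lid.py scene
```

```text
310 mean [ 679.7 -284.1  102.2] lid angle 59.292864056491474 zmax 160.7028687461005 [ 0.54443831 -0.28235094  0.12286628] [-0.19530915  0.32660152 -0.75232887]
```

arm_command(dp=[[0.28,0,-0.14],[0.29,0,-0.11],[0.3,0,-0.08],[0,0,0],[0,0,0]], angular=[[0,0,0],[0,0,0],[0,0,0],[0,0,0],[0,0,0]], claw=[0,0,0,0,0])

```text
clock: 14.7
position: [0.5665, -0.2837, 0.1312]
ee_rot: [3.14, -0.104, 0.001]
force: [-0.0, 1.1, -0.5]
width: 0.256
gripper_force: 60.0
```

```bash
python3 lid.py scene; python3 look.py l5.png
```

```text
184 mean [ 677.2 -273.1  113.1] lid angle 18.370948860462107 zmax 175.766367433232 [ 0.5661136  -0.28375606  0.13110874] [ 0.75539271  0.46390589 -0.79036007]
scene 101 155 3.0303030303030303
scene blade 143 [ 593.1 -280.9  143.4] x [560.9 619. ] yslope -0.274 zslope -0.127
side 261 63 3.9603960396039604
side handle 169 [ 511.2 -272.9  150.4] x [487.3 539. ] yslope 0.011 zslope 0.147
[ 0.56579096 -0.28381281  0.13110573]
BL 139 ((641.922119140625, -282.8990478515625), (57.87596893310547, 83.72484588623047), 81.08406829833984) zfit [2.24304484e-02 1.41355552e+02] [ 0.56576734 -0.28382312  0.13114288]
```

View pics/l5.png

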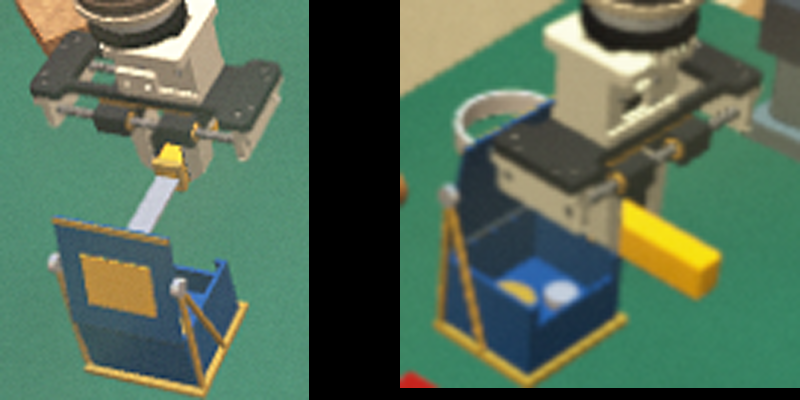

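The lid stands at roughly 75–77° (top edge at z≈176 mm) and only the blade tip touches it. I'll back straight out, rise, and return to the mat.

arm_command(dp=[[-0.4,0,0],[-0.7,0,0],[-0.8,0,0],[-0.8,0,0],[-0.8,0,0],[-0.8,0,0],[-0.4,0,-0.5],[0,0,-0.7],[0,0,-0.7],[0,0,-0.7]], angular=[[0,0,0],[0,0,0],[0,0,0],[0,0,0],[0,0,0],[0,0,0],[0,0,0],[0,0,0],[0,0,0],[0,0,0]], claw=[0,0,0,0,0,0,0,0,0,0])

```text
clock: 15.9
position: [0.4487, -0.2761, 0.198]
ee_rot: [3.139, -0.105, 0.002]
force: [-0.5, 0.0, -0.0]
width: 0.257
gripper_force: 60.0
```

arm_command(dp=[[0,-0.5,0],[0,-1,0],[0,-1,0],[0,-1,0],[0,-1,0],[0,-1,0],[0,-1,0],[0,-1,0],[0,-1,0],[0,-1,0]], angular=[[0,0,0],[0,0,0],[0,0,0],[0,0,0],[0,0,0],[0,0,0],[0,0,0],[0,0,0],[0,0,0],[0,0,0]], claw=[0,0,0,0,0,0,0,0,0,0])

```text
clock: 16.9
position: [0.464, -0.0371, 0.196]
ee_rot: [-3.14, 0.104, 0.0]
force: [1.5, -0.2, -0.8]
width: 0.254
gripper_force: 60.0
```

arm_command(dp=[[0,-1,0],[0,-1,0],[0,-1,0],[0,-1,0],[0,-1,0],[0,-1,0],[0,-1,0],[0,-1,0],[0,-1,0],[0.3,-1,0]], angular=[[0,0,0],[0,0,0],[0,0,0],[0,0,0],[0,0,0],[0,0,0],[0,0,0],[0,0,0],[0,0,0],[0,0,0]], claw=[0,0,0,0,0,0,0,0,0,0])

```text
clock: 17.9
position: [0.4871, 0.2117, 0.196]
ee_rot: [3.14, -0.103, -0.001]
force: [0.5, -0.2, -0.9]
width: 0.261
gripper_force: 60.0
```

arm_command(dp=[[0,-1,0],[0,-1,0],[0,-0.7,0],[0,0,0],[0,0,0],[0,0,0],[0,0,0],[0,0,0]], angular=[[0,0,0],[0,0,0],[0,0,0],[0,0,-0.5],[0,0,-0.6],[0,0,-0.35],[0,0,0],[0,0,0]], claw=[0,0,0,0,0,0,0,0])

```text
clock: 18.7
position: [0.4929, 0.2772, 0.1961]
ee_rot: [3.133, 0.234, -0.0]
force: [0.4, -0.1, -1.0]
width: 0.256
gripper_force: 60.0
```

arm_command(dp=[[0,0,0.6],[0,0,1],[0,0,1],[0,0,1],[0,0,1],[0,0,1],[0,0,0.8],[0,0,0.5],[0,0,0.3],[0,0,0]], angular=[[0,0,0],[0,0,0],[0,0,0],[0,0,0],[0,0,0],[0,0,0],[0,0,0],[0,0,0],[0,0,0],[0,0,0]], claw=[0,0,0,0,0,0,0,0,0,0])

```text
clock: 19.7
position: [0.493, 0.2771, 0.0157]
ee_rot: [3.132, 0.236, -0.001]
force: [-0.7, 0.7, -0.7]
width: 0.262
gripper_force: 60.0
```

arm_command(dp=[[0,0,0.08],[0,0,0],[0,0,0]], angular=[[0,0,0],[0,0,0],[0,0,0]], claw=[0,0,0])

```text
clock: 20.0
position: [0.4937, 0.2775, 0.0149]
ee_rot: [-3.132, -0.236, -0.002]
force: [-0.3, -1.2, -0.4]
width: 0.257
gripper_force: 60.0
```

arm_command(dp=[[0,0,0.06],[0,0,0.04],[0,0,0],[0,0,0]], angular=[[0,0,0],[0,0,0],[0,0,0],[0,0,0]], claw=[0,0,0,0])

```text
clock: 20.4
position: [0.4933, 0.2772, 0.0117]
ee_rot: [3.133, 0.236, -0.0]
force: [-0.1, -0.1, -0.9]
width: 0.254
gripper_force: 60.0
```

arm_command(dp=[[0,0,0.04],[0,0,0],[0,0,0]], angular=[[0,0,0],[0,0,0],[0,0,0]], claw=[0,0,0])

```text
clock: 20.7
position: [0.4933, 0.2772, 0.0117]
ee_rot: [3.132, 0.236, 0.001]
force: [-2.3, -2.6, 12.7]
width: 0.257
gripper_force: 60.0
```

arm_command(dp=[[0,0,0],[0,0,0],[0,0,0],[0,0,0],[0,0,0],[0,0,0],[0,0,0],[0,0,0]], angular=[[0,0,0],[0,0,0],[0,0,0],[0,0,0],[0,0,0],[0,0,0],[0,0,0],[0,0,0]], claw=[0.3,0.4,0.5,0.6,0.8,0.9,1,1])

```text
clock: 21.5
position: [0.4933, 0.2772, 0.0107]
ee_rot: [3.133, 0.236, -0.0]
force: [-0.2, -0.1, -0.1]
width: 0.86
gripper_force: 0.0
```

arm_command(dp=[[0,0,-0.3],[0,0,-0.7],[0,0,-1],[0,0,-1],[0,0,-1],[0,0,-1],[0,0,-1],[0,0,-1],[0,0,0],[0,0,0]], angular=[[0,0,0],[0,0,0],[0,0,0],[0,0,0],[0,0,0],[0,0,0],[0,0,0],[0,0,0],[0,0,0],[0,0,0]], claw=[1,1,1,1,1,1,1,1,1,1])

```text
clock: 22.5
position: [0.4934, 0.2773, 0.1865]
ee_rot: [-3.132, -0.236, -0.002]
force: [0.1, 0.6, -0.2]
width: 1.001
gripper_force: 0.0
```

```bash
python3 lid.py side; python3 - <<'E'
from h import *
a=grab('scene')['frame'][120:320,100:460]; cv2.imwrite('pics/end.png',cv2.resize(a,(800,444),interpolation=cv2.INTER_CUBIC)[:,:,::-1])
print(arm.observe()['force'],arm.observe()['clock'])
E
```

```text
142 mean [ 675.4 -283.   149.2] lid angle 81.09793750815429 zmax 177.26939112010828 [0.49298004 0.27700111 0.1855749 ] [-1.35484823 -0.52887177  0.16482634]
[-0.24460814 -0.25786232 -0.58261282] 22.6
```

View pics/end.png

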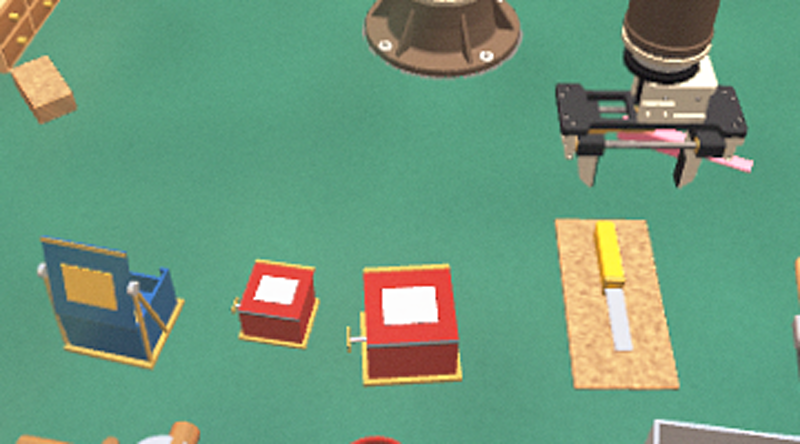

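The final picture shows the blue lid open at (85,275), both red lids shut, and the blade lying on the mat at (612,285) with the gripper clear of everything.

```bash
python3 -c "from cell import arm; print(arm.sign_off())"
```

```text
the job is handed in; nothing more can be done
None
```

Handed in at about 22.6 s of the allowed 54 s: the blue cover stands roughly 75–80° open with only the blade having touched it, the red cover is still shut, and the prying blade is released back on the cork mat.

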